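# Load a chair slat under the hold-down spring of a dowel-boring jig

### The job

Load the chair slat into the boring jig: with the fingertips on top of the slat's tail end, press it down hard on the bed and, still pressing, slide it along the trough, under the steel leaf spring, until its front end sits tight against the steel bush block. Then let go of it, leaving it flat under the spring. Never lift the slat out of the trough, and leave the mallet, the steel square and the glue bottle where they are.

Things in the scene. Friction and masses are not known exactly. Their poses are not given: they have to be found in the camera images.
- jig: Dowel-boring jig fixed on the bench: plywood base 170 x 500 mm; two light wooden guide strips (tops 30 mm above the bench) form a straight trough 64 mm wide, 450 mm long. Origin: under the base's centre at bench height; z up, y along the trough. The slat must travel towards -y: the bush block's inner face is at y = -200 mm, the open end of the trough at y = +250 mm.
- bed: White waxed laminate floor of the trough, 64 x 450 mm, part of the jig; its top face is 18 mm above the bench. Origin: on that face, straight above the jig's origin, with the jig's axes. A steel bridge crosses the trough at y = -48 mm (24 mm wide, underside 60 mm above the bench, two black thumb knobs up to 85 mm above the bench) and carries the leaf spring.
- stop_face (a point): Middle of the inner face of the steel bush block (120 x 25 mm, top 52 mm above the bench) that closes the trough: on the trough's centre line, 7 mm above the bed. Axes as the jig's: its +y looks back along the trough to the slat.
- leaf (a joint): Leaf spring: dark blue steel strip 25 mm wide, clamped under the bridge, sloping down in the direction of travel, lowest 55 mm before the bush block, toe turned up. Value in rad: 0 free (lowest point 5 mm above the bed), growing as it is raised; about 0.10 with the slat fully under it, when it bears down with about 7 N and drags. The slat's front end first meets it about 85 mm before the bush block.
- slat: Chair slat, brown planed hardwood, 60 x 280 x 14 mm, about 0.18 kg, lying in the trough with 2 mm play each side; top 32 mm above the bench, 2 mm above the guide strips. Origin: centre of its underside; y towards its tail, z up. It slides easily on the bed (friction 0.2), but fingertips on its tail half only drive it under the spring if pressed down hard (15 to 20 N); pressed lightly they slip.
- slat_nose (a point): Middle of the slat's front end face, 7 mm above the bed. It starts 100 to 160 mm short of the bush block.
- slat_tail (a point): Middle of the slat's rear (tail) end face, 280 mm from the nose; the slat's top is 7 mm above this point.
- mallet: Wooden mallet, 260 mm long, head 50 mm high, lying on the bench beyond the jig: to be left alone. Origin: under the middle of its head.
- square: Flat L-shaped steel square, legs 120 and 198 mm, 4 mm thick, lying on the bench: to be left alone. Origin: at the outer corner.
- glue: Upright white glue bottle, 52 mm across, 150 mm high: to be left alone. Origin: centre of its underside.

How it is judged:
By the outcome, as a careful person would: the job done as asked, in the order asked, and still so for the second after the job is handed in, with the robot touching nothing.
It also fails if it takes over 43 s, if anything falls off the work surface, if the arm or the gripper's body presses on something with over 40 N, if the wrist force passes 120 N, or if a joint passes its speed limit or range.

### The arm

A 6-joint arm with a two-finger parallel gripper is mounted at the origin on the work surface. World frame = base frame: x ahead of the robot, y to its left, z up, the work surface at z = 0. Lengths are in m, angles in degrees, forces in N, time in s.
With the tool pointing down it reaches from about 0.15 to 0.775 m from the base axis. Payload 6.1 kg.
Tool frame: the origin (TCP) lies on the centre line of the jaws, within the pads' length; the fingertips stand bot.tcp_to_tips ahead of it and the grasp point (between the pads) is the TCP (bot.tcp_to_tips is the distance from the TCP to the fingertips, in m); z points along the fingers, y is the direction in which the jaws open and shut (so a half turn about z gives the same grasp; the last joint's range is limited). The gripper opens to 85 mm and grips with 20 to 120 N. Pads are 22 mm wide; open, the fingers measure 114 mm over their backs; the gripper's body (76 mm by 85 mm) begins 54 mm behind the grasp point. The pads swing forward as they close: fully open they stand 13 mm farther back than shut.
Start: joints at [64.286, 7.208, -2.269, 80.523, 0, 90], TCP at [0.228, 0.473, 0.25] pointing down, gripper open.
Joint ranges: [-155.77, 155.77], [-54.66, 111.73], [-72.52, 77.12], [-102.08, 115.82], [-83.92, 84.16], [-180, 180]. Speed limits (degrees/s): [136.94, 136.94, 172.46, 180, 180, 180].

### API

Orientations are given as a 3x3 rotation matrix whose columns are the frame's x, y, z axes.
In Python, from workcell import telemetry, optics, workorder, bot gives the robot as it stands. The module is installed in compiled form; this text tells all that it offers.
- The arm moves only by the tool play_rows, never from a script. Its argument "moves" is a list of rows, each a list of 3 entries, a list of its own where there are three numbers: the shift along the tool's x, y, z in mm, then the turn, a rotation vector about the tool's x, y, z in degrees, then the finger opening in mm, from 0 to 85.4. A call has 1 to 5 rows; each row shifts and turns the pose as measured when the row begins, along the tool's axes as they then stand; what a row does not reach is not made up. A row lasts 1/12 s, in which the tool goes at most 41.7 mm and 7.16 degrees, less where a joint would pass 70% of its speed; a pose out of reach is approached as far as the arm can. A call with a gripper value outside its range is refused whole. The fingers move at their own pace and stop on an object; "newtons" is the grip in N (left out, the last holds). Time passes only in rows, so rows that do not move let the fingers close. It gives the time, the measured TCP pose, the force and the opening at its end, in the units of the state.
- telemetry.read_state(): the state, without advancing time (a new reading comes with each control period).
- optics.get_image(name): name is "scene" or "top"; returns a dict with "img" (420x560x3 uint8, red, green, blue), "fx", "fy", "cx", "cy" (pixels), "world_from_camera" (4x4, takes a point from camera to world coordinates). Camera axes: x right, y down, z forward; pixel columns grow to the right and rows downward; lengths in m; the calibration is good to about 2 mm. A picture is of the moment at which its call begins. There is no depth.
- workorder.job_done(): hands the job in, once; it reports no verdict.
The state is a dict: "time_s": time; "q": joint angles; "joint_velocities": joint speeds; "joint_torque": joint torques, N m; "position": TCP position; "ee_rot": TCP orientation; "force": force on the tool from outside, world axes, zero at the start; "ft_torque": the same for the moment, N m; "opening": finger opening in m.
Only numpy, scipy, OpenCV 4.12 (cv2) and the standard library are available. Lean on these libraries where they do the work, as an engineer would, in place of code of your own. Each camera call takes 0.05 s, during which the arm holds its last target. There are 200 camera calls.

## Working session

There is one attempt and no reset: what is moved stays moved. The work goes in short steps, Python scripts to look and compute and a tool call to move; the robot and the scene stay as the last step left them, time stands still between calls to the robot, and variables do not carry over. Pictures are saved under pics/ and viewed, about 8 in all and at most 12, crops included, and the job is handed in when it is done.

Besides the shell and the picture viewer there is one more tool, called after "Call:" as a command line: name --argument value ..., lists and objects as JSON in quotes. play_rows: Moves the arm, as the interface text tells. Its arguments: {"type":"object","properties":{"moves":{"type":"array","items":{"type":"array"}},"newtons":{"type":"number"}},"required":["moves"]}

```bash
mkdir -p pics
python3 - <<'E'
from workcell import telemetry, optics, bot
import cv2,numpy as np
np.set_printoptions(precision=4,suppress=True)
for n in("top","scene"):
    d=optics.get_image(n); cv2.imwrite(f"pics/{n}0.png",d["img"][:,:,::-1]); print(n,d["fx"],d["fy"],d["cx"],d["cy"]);print(np.array(d["world_from_camera"]))
s=telemetry.read_state(); print(s,bot.tcp_to_tips)
E
```

```text
top 523.4891195615374 523.4891195615374 287.9835590031916 209.28810160410433
[[-0.1148 -0.9729  0.2007  0.4182]
 [-0.9934  0.1123 -0.024   0.0291]
 [ 0.0008 -0.2021 -0.9794  1.0703]
 [ 0.      0.      0.      1.    ]]
scene 421.9586639214219 421.9586639214219 274.1738724865774 204.61070003965958
[[ 0.0809  0.7334 -0.675   1.1193]
 [ 0.9966 -0.0484  0.0669 -0.0506]
 [ 0.0164 -0.6781 -0.7348  0.6281]
 [ 0.      0.      0.      1.    ]]
{'time_s': 0.1, 'q': array([64.2863,  7.2377, -2.3202, 80.5235,  0.0002, 89.9998]), 'joint_velocities': array([-0.0424,  0.005 ,  0.0092, -0.0536, -0.0603, -0.1206]), 'joint_torque': array([  0.0024, -43.6905,  35.3605,   0.0137,   0.0001,  -0.    ]), 'position': array([0.2276, 0.4727, 0.2496]), 'ee_rot': array([[-0.901 ,  0.4339, -0.0006],
       [ 0.4339,  0.901 , -0.0013],
       [ 0.    , -0.0014, -1.    ]]), 'force': array([-0.4352, -0.1527,  0.2676]), 'ft_torque': array([-0.0009,  0.0554, -0.0541]), 'opening': 0.08535613214024733} 0.019
```

View pics/top0.png

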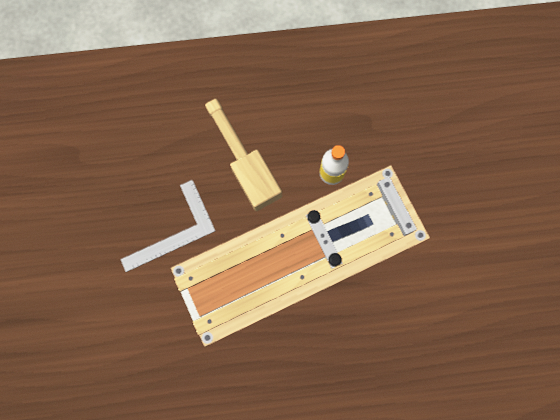

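View pics/scene0.png

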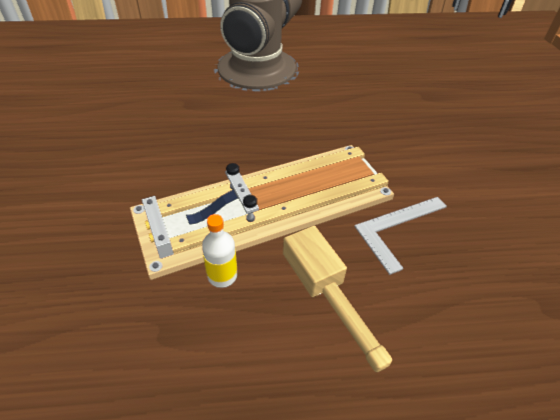

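The top view shows the jig running from lower left (tail end of the slat near 195,305) to the bush block at the right (398,205), with the leaf under the bridge. The scene view agrees, and the glue bottle stands next to the block on the far side. I'll enlarge the top view for measuring.

Run:
```python
import cv2
i=cv2.imread("pics/top0.png")[160:350,165:435]
i=cv2.resize(i,None,fx=2.9,fy=2.9,interpolation=cv2.INTER_CUBIC);cv2.imwrite("pics/crop1.png",i)
```

```text
(no output)
```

View pics/crop1.png

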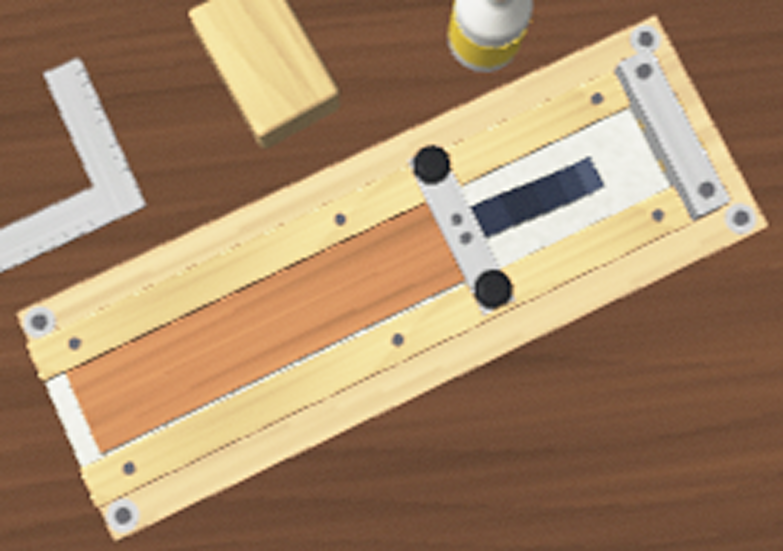

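```bash
cat > h.py <<'E'
import numpy as np
W=np.array([[-0.1148,-0.9729,0.2007,0.4182],[-0.9934,0.1123,-0.024,0.0291],[0.0008,-0.2021,-0.9794,1.0703]])
def cast(u,v,z):
    r=W[:,:3]@np.array([(u-287.98)/523.49,(v-209.29)/523.49,1]);o=W[:,3]
    return (o+r*(z-o[2])/r[2])[:2]
def crop(u,v,z): return cast((u+.5)/2.9-.5+165,(v+.5)/2.9-.5+160,z)
E
python3 - <<'E'
from h import *
np.set_printoptions(precision=4,suppress=True)
B=np.array([crop(*p,.016) for p in [(18,312),(655,17),(767,226),(117,540)]])
print(B,[np.linalg.norm(B[i]-B[i-1]) for i in range(4)])
c=B.mean(0); y=(B[0]+B[3]-B[1]-B[2]);y/=np.linalg.norm(y);x=np.array([y[1],-y[0]])
print("c",c,"y",y,"x",x)
J=lambda p:np.array([(p-c)@x,(p-c)@y])
for n,p in dict(tailL=(66,375,.032),tailR=(103,455,.032),bedL=(47,380,.018),bedR=(85,466,.018),blkTopL=(617,68,.052),blkTopR=(695,217,.052),knob1=(431,163,.085),knob2=(493,288,.085)).items(): print(n,crop(*p),J(crop(*p)))
for s in(.180,.06): print(s,c+s*y)
E
```

```text
[[ 0.543   0.2508]
 [ 0.7025 -0.2207]
 [ 0.5429 -0.2753]
 [ 0.3825  0.1953]] [np.float64(0.16985088960986525), np.float64(0.49768406592082115), np.float64(0.16868492218097417), np.float64(0.4971576330880198)]
c [ 0.5427 -0.0125] y [-0.3216  0.9469] x [0.9469 0.3216]
tailL [0.4949 0.2181] [0.0288 0.2337]
tailR [0.4391 0.1975] [-0.0306  0.2322]
bedL [0.4941 0.2338] [0.0331 0.2489]
bedR [0.4335 0.2125] [-0.0311  0.2481]
blkTopL [ 0.6596 -0.1804] [ 0.0566 -0.1965]
blkTopR [ 0.5503 -0.2174] [-0.0587 -0.1965]
knob1 [ 0.6017 -0.0418] [ 0.0464 -0.0467]
knob2 [ 0.515  -0.0715] [-0.0452 -0.047 ]
0.18 [0.4849 0.158 ]
0.06 [0.5235 0.0443]
```

The slat's tail is at jig y = +233 mm, so the nose is about 153 mm short of the block. First I close the fingers and rotate the tool so that its x axis lies along the jig's +y.

Call:
play_rows --moves '[[[0, 0, 10], [0, 0, 6.5], 0], [[0, 0, 10], [0, 0, 6.5], 0], [[0, 0, 10], [0, 0, 6.5], 0], [[0, 0, 10], [0, 0, 6.5], 0], [[0, 0, 10], [0, 0, 6.5], 0]]' --newtons 60

```text
time_s: 0.52
position: [0.2277, 0.4729, 0.1981]
ee_rot: [[-0.507, 0.862, -0.0], [0.862, 0.507, -0.001], [-0.0, -0.001, -1.0]]
force: [-0.6, -0.1, -0.2]
opening: 0.0253
```

Call:
play_rows --moves '[[[0, 0, 10], [0, 0, 6.5], 0], [[0, 0, 10], [0, 0, 6.5], 0], [[0, 0, 0], [0, 0, 0], 0], [[0, 0, 0], [0, 0, 0], 0]]'

```text
time_s: 0.85
position: [0.2267, 0.4708, 0.1735]
ee_rot: [[-0.288, 0.958, -0.003], [0.958, 0.288, -0.007], [-0.006, -0.005, -1.0]]
force: [0.3, -0.1, 0.6]
opening: 0.0001
```

```bash
cat >> h.py <<'E'
np.set_printoptions(precision=4,suppress=True)
C=np.array([.5427,-.0125]);Y=np.array([-.3216,.9469]);X=np.array([.9469,.3216])
def rep(s):
    from workcell import telemetry
    from scipy.spatial.transform import Rotation as R
    t=telemetry.read_state();p=t["position"];r=np.array(t["ee_rot"])
    T=np.array([[X[0],X[1],0],[Y[0],Y[1],0],[0,0,1]])
    print("t",t["time_s"],"jig xyz mm",1e3*(T@(p-[*C,0])),"F jig",T@t["force"],"open",t["opening"],"q",t["q"])
    des=np.array([[Y[0],X[0],0],[Y[1],X[1],0],[0,0,-1]])
    print("turn tool",R.from_matrix(r.T@des).as_rotvec(degrees=True))
    print("shift tool mm",1e3*r.T@(np.array([*(C+s[0]*Y),s[1]])-p))
E
python3 -c "
from h import *
rep((.205,.09))"
```

```text
t 0.85 jig xyz mm [-143.8021  559.2373  173.4533] F jig [ 0.2118 -0.2168  0.6061] open 8.68587364624467e-05 q [ 64.2863   7.9148 -11.0976  71.4395   0.0017 137.5412]
turn tool [-0.3121  0.3268 -2.0142]
shift tool mm [-348.4592  156.6091   84.6395]
```

Call:
play_rows --moves '[[[-35, 15, 7], [0, 0, -2], 0], [[-35, 15, 7], [0, 0, 0], 0], [[-35, 15, 7], [0, 0, 0], 0], [[-35, 15, 7], [0, 0, 0], 0], [[-35, 15, 7], [0, 0, 0], 0]]'

```text
time_s: 1.27
position: [0.3554, 0.3319, 0.141]
ee_rot: [[-0.353, 0.936, -0.001], [0.936, 0.353, -0.001], [-0.0, -0.001, -1.0]]
force: [1.0, 0.4, -0.3]
opening: -0.0001
```

Call:
play_rows --moves '[[[-35, 15, 7], [0, 0, 0], 0], [[-35, 15, 7], [0, 0, 0], 0], [[-35, 15, 7], [0, 0, 0], 0], [[-35, 15, 7], [0, 0, 0], 0], [[0, 0, 0], [0, 0, 0], 0]]'

```text
time_s: 1.68
position: [0.4702, 0.2131, 0.115]
ee_rot: [[-0.364, 0.931, 0.005], [0.931, 0.364, 0.0], [-0.001, 0.004, -1.0]]
force: [0.1, 0.3, 0.2]
opening: 0.0001
```

```bash
python3 -c "
from h import *
rep((.205,.065))"
```

```text
t 1.6833 jig xyz mm [  3.9196 236.8882 114.9747] F jig [0.1621 0.2839 0.1508] open 5.3986855980696705e-05 q [ 24.4269   8.1019 -18.3775  63.2735  -0.0969  93.0523]
turn tool [0.2538 0.0778 2.6152]
shift tool mm [-31.593   -5.5898  49.9968]
```

Call:
play_rows --moves '[[[-16, -3, 10], [0.2, 0, 2.6], 0], [[-16, -3, 15], [0, 0, 0], 0], [[0, 0, 15], [0, 0, 0], 0], [[0, 0, 10], [0, 0, 0], 0], [[0, 0, 0], [0, 0, 0], 0]]'

```text
time_s: 2.1
position: [0.4805, 0.1775, 0.0667]
ee_rot: [[-0.326, 0.945, 0.006], [0.945, 0.326, 0.001], [-0.001, 0.006, -1.0]]
force: [0.2, -0.1, 0.6]
opening: -0.0002
```

```bash
python3 -c "
from h import *
rep((.205,.053))"
```

```text
t 2.1 jig xyz mm [  2.1856 199.9295  66.6802] F jig [ 0.1778 -0.1925  0.6117] open -0.00017899007060632885 q [ 20.3032   9.384  -23.2653  57.0044  -0.0497  91.2648]
turn tool [0.3475 0.0412 0.2789]
shift tool mm [ 5.1005 -2.2437 13.6631]
```

Call:
play_rows --moves '[[[5, -2, 5], [0.3, 0, 0.3], 0], [[0, 0, 5], [0, 0, 0], 0], [[0, 0, 2], [0, 0, 0], 0], [[0, 0, 2], [0, 0, 0], 0]]'

```text
time_s: 2.43
position: [0.4772, 0.1842, 0.0539]
ee_rot: [[-0.326, 0.945, 0.003], [0.945, 0.326, 0.001], [-0.0, 0.003, -1.0]]
force: [0.0, 0.1, 0.0]
opening: 0.0003
```

Call:
play_rows --moves '[[[0, 0, 2], [0, 0, 0], 0], [[0, 0, 2], [0, 0, 0], 0]]'

```text
time_s: 2.6
position: [0.4778, 0.1852, 0.051]
ee_rot: [[-0.328, 0.945, 0.005], [0.945, 0.328, 0.001], [-0.0, 0.005, -1.0]]
force: [-3.7, -2.5, 19.9]
opening: -0.0002
```

Call:
play_rows --moves '[[[0, 0, 2], [0, 0, 0], 0], [[0, 0, 2], [0, 0, 0], 0]]'

```text
time_s: 2.77
position: [0.4787, 0.1856, 0.051]
ee_rot: [[-0.329, 0.944, 0.008], [0.944, 0.329, 0.002], [-0.001, 0.008, -1.0]]
force: [-9.3, -4.4, 19.9]
opening: 0.0
```

```bash
python3 -c "
from h import *
rep((.205,.051))"
```

```text
t 2.7667 jig xyz mm [  3.079  208.1862  50.952 ] F jig [-10.2443  -1.1577  19.8703] open 5.870658091035721e-06 q [ 21.2438  10.1027 -24.5398  54.8755  -0.091   92.0503]
turn tool [0.4852 0.0718 0.4339]
shift tool mm [-3.1533 -3.1024 -0.0702]
```

About 2 mm of downward shift per row gives a steady 20 N. Now I slide, trimming the sideways drift.

Call:
play_rows --moves '[[[-3, -1, 2], [0.4, 0, 0.4], 0], [[-5, -1, 2], [0, 0, 0], 0], [[-5, -0.7, 2], [0, 0, 0], 0], [[-5, -0.5, 2], [0, 0, 0], 0]]'

```text
time_s: 3.1
position: [0.483, 0.1724, 0.051]
ee_rot: [[-0.326, 0.945, 0.008], [0.945, 0.326, 0.011], [0.008, 0.012, -1.0]]
force: [-7.4, 2.3, 15.1]
opening: 0.0001
```

```bash
python3 -c "
from h import *
rep((.205,.051))"
```

```text
t 3.1 jig xyz mm [  2.9698 194.2829  50.9865] F jig [-6.2893  4.5959 15.1065] open 0.0001263131533313283 q [ 19.3974   9.9136 -24.7691  54.6539   0.4564  90.3551]
turn tool [ 0.6595 -0.4622  0.2856]
shift tool mm [10.7409 -2.9164  0.0392]
```

Call:
play_rows --moves '[[[-5, -1, 2.4], [0.6, -0.5, 0.3], 0], [[-6, -1, 2.4], [0.2, -0.1, 0], 0], [[-6, -1, 2.4], [0.2, -0.1, 0], 0], [[-6, -1, 2.4], [0.2, -0.1, 0], 0], [[-6, -1, 2.4], [0.2, -0.1, 0], 0]]'

```text
time_s: 3.52
position: [0.4909, 0.1498, 0.051]
ee_rot: [[-0.327, 0.945, 0.001], [0.945, 0.327, 0.006], [0.006, 0.003, -1.0]]
force: [-4.6, 3.0, 17.0]
opening: -0.0003
```

```bash
python3 -c "
from h import *
rep((.205,.051))
from workcell import optics
import cv2
i=optics.get_image('top')['img'][160:350,165:435,::-1]
cv2.imwrite('pics/c2.png',cv2.resize(i,None,fx=2.9,fy=2.9,interpolation=cv2.INTER_CUBIC))"
```

```text
t 3.5167 jig xyz mm [  3.1644 170.3608  50.996 ] F jig [-3.3914  4.3173 17.0483] open -0.00028775155666845026 q [ 16.7958  10.3151 -24.2722  55.2348   0.3272  87.7387]
turn tool [ 0.1899 -0.3204  0.2984]
shift tool mm [34.6634 -2.9842  0.1796]
```

View pics/c2.png

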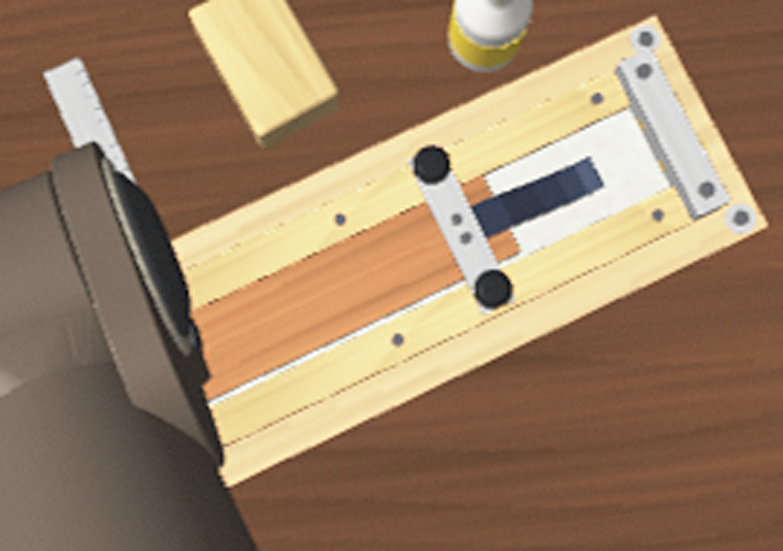

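The slat is moving with the fingers: its nose has come out past the bridge, at about (505,215) in the crop. I continue with a slightly harder press.

Call:
play_rows --moves '[[[-6, -1.3, 2.6], [0.3, -0.4, 0.3], 0], [[-6, -1.3, 2.6], [0.1, -0.1, 0], 0], [[-6, -1.3, 2.6], [0.1, -0.1, 0], 0], [[-6, -1.3, 2.6], [0.1, -0.1, 0], 0], [[-6, -1.3, 2.6], [0.1, -0.1, 0], 0]]'

```text
time_s: 3.98
position: [0.4992, 0.1252, 0.051]
ee_rot: [[-0.326, 0.945, 0.009], [0.945, 0.326, 0.006], [0.003, 0.01, -1.0]]
force: [-5.1, 2.6, 15.9]
opening: -0.0002
```

Call:
play_rows --moves '[[[-5, -1, 2.7], [0.1, -0.2, 0.1], 0], [[-5, -1, 2.7], [0.1, -0.1, 0], 0], [[-5, -1, 2.7], [0.1, -0.1, 0], 0], [[-5, -1, 2.7], [0.1, -0.1, 0], 0], [[-5, -1, 2.7], [0.1, -0.1, 0], 0]]'

```text
time_s: 4.4
position: [0.5047, 0.1084, 0.051]
ee_rot: [[-0.331, 0.944, 0.014], [0.944, 0.331, 0.017], [0.012, 0.019, -1.0]]
force: [-7.6, 6.5, 20.7]
opening: -0.0001
```

```bash
python3 -c "
from h import *
rep((.205,.051))"
```

```text
t 4.4 jig xyz mm [  2.8956 126.7351  50.9691] F jig [-5.1559  8.5757 20.7318] open -8.001131827544338e-05 q [ 11.6863  10.029  -24.6376  54.3723   0.8201  82.3835]
turn tool [ 1.058  -0.6905  0.5505]
shift tool mm [78.2917 -2.1512  0.8659]
```

Call:
play_rows --moves '[[[-5, -1, 2.7], [1, -0.7, 0.5], 0], [[-5, -1, 2.7], [0.3, -0.2, 0.1], 0], [[-5, -1, 2.7], [0.3, -0.2, 0.1], 0], [[-5, -1, 2.7], [0.3, -0.2, 0.1], 0], [[-5, -1, 2.7], [0.3, -0.2, 0.1], 0]]'

```text
time_s: 4.82
position: [0.5102, 0.0937, 0.051]
ee_rot: [[-0.323, 0.946, -0.005], [0.946, 0.323, 0.007], [0.008, -0.002, -1.0]]
force: [-7.4, 5.1, 19.4]
opening: -0.0
```

```bash
python3 -c "
from h import *
rep((.205,.051))
from workcell import optics
import cv2
i=optics.get_image('top')['img'][160:350,165:435,::-1]
cv2.imwrite('pics/c3.png',cv2.resize(i,None,fx=2.9,fy=2.9,interpolation=cv2.INTER_CUBIC))"
```

```text
t 4.8167 jig xyz mm [  3.3547 111.0575  50.9872] F jig [-5.3568  7.2421 19.4225] open -2.4698529546445017e-05 q [ 10.1754  11.1352 -23.2596  55.7879   0.4422  81.3305]
turn tool [-0.1143 -0.4646  0.0849]
shift tool mm [93.9516 -3.2147  0.7556]
```

View pics/c3.png

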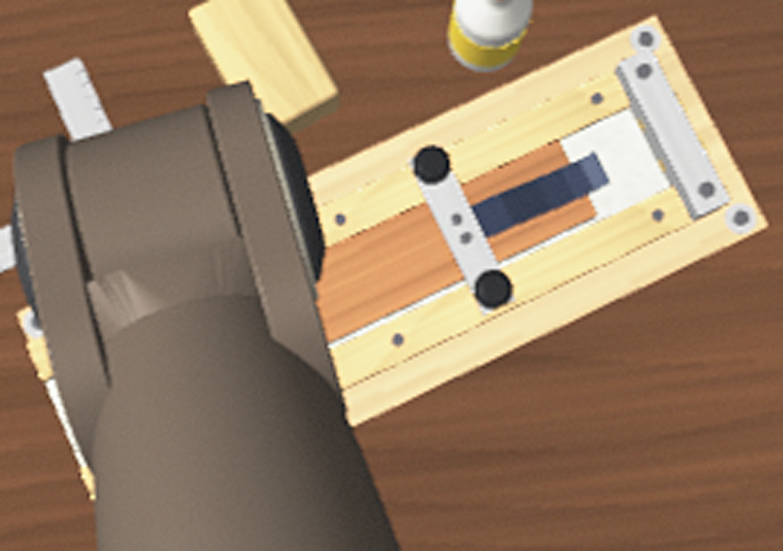

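The nose, at about (559,141)–(596,218), is under the leaf and near jig y −144, so there has been no slip. Continuing.

Call:
play_rows --moves '[[[-5.5, -1, 2.7], [0.1, -0.5, 0.1], 0], [[-5.5, -1, 2.7], [0.3, -0.2, 0.1], 0], [[-5.5, -1, 2.7], [0.3, -0.2, 0.1], 0], [[-5.5, -1, 2.7], [0.2, -0.2, 0.1], 0], [[-5.5, -1, 2.7], [0.2, -0.2, 0.1], 0]]'

```text
time_s: 5.28
position: [0.5166, 0.0749, 0.051]
ee_rot: [[-0.322, 0.947, -0.005], [0.947, 0.322, 0.002], [0.003, -0.004, -1.0]]
force: [-7.7, 5.6, 19.4]
opening: -0.0002
```

Call:
play_rows --moves '[[[-5.5, -1, 2.7], [0.2, -0.3, 0.1], 0], [[-5.5, -1, 2.7], [0.2, -0.2, 0.1], 0], [[-5.5, -1, 2.7], [0.2, -0.2, 0.1], 0], [[-5.5, -1, 2.7], [0.2, -0.2, 0.1], 0], [[-5.5, -1, 2.7], [0.2, -0.2, 0.1], 0]]'

```text
time_s: 5.7
position: [0.5232, 0.0557, 0.051]
ee_rot: [[-0.32, 0.947, -0.004], [0.947, 0.32, -0.001], [0.001, -0.004, -1.0]]
force: [-6.5, 5.9, 17.9]
opening: 0.0
```

```bash
python3 -c "
from h import *
rep((.055,.051))"
```

```text
t 5.7 jig xyz mm [ 3.4521 70.8463 51.0033] F jig [-4.2551  7.64   17.8855] open 6.728432700381449e-06 q [  6.0819  11.9013 -22.2958  56.0077  -0.0112  77.3969]
turn tool [-0.2023 -0.0339 -0.0742]
shift tool mm [-15.8479  -3.4314   0.0061]
```

Call:
play_rows --moves '[[[-5, -1.2, 2.9], [0, -0.1, 0], 0], [[-5, -1.2, 2.9], [0, -0.1, 0], 0], [[-4.5, -1.2, 2.9], [0, -0.1, 0], 0]]'

```text
time_s: 5.95
position: [0.5263, 0.0459, 0.051]
ee_rot: [[-0.325, 0.946, 0.006], [0.946, 0.325, 0.008], [0.005, 0.008, -1.0]]
force: [-8.1, 7.0, 20.6]
opening: -0.0
```

Call:
play_rows --moves '[[[-4, -1.2, 2.8], [0.2, -0.1, 0], 0], [[-4, -1.2, 2.8], [0.2, -0.1, 0], 0]]'

```text
time_s: 6.12
position: [0.528, 0.0408, 0.051]
ee_rot: [[-0.327, 0.945, 0.006], [0.945, 0.327, 0.01], [0.008, 0.009, -1.0]]
force: [-5.9, 4.9, 19.2]
opening: -0.0
```

```bash
python3 -c "
from h import *
rep((.055,.051))
from workcell import optics
import cv2
i=optics.get_image('top')['img'][180:270,305:435,::-1]
cv2.imwrite('pics/c4.png',cv2.resize(i,None,fx=6,fy=6,interpolation=cv2.INTER_CUBIC))"
```

```text
t 6.1167 jig xyz mm [ 3.1951 55.1992 50.9825] F jig [-4.0191  6.5174 19.2116] open -4.699632062710218e-05 q [  4.1206  11.7893 -22.4428  55.361    0.5697  75.0291]
turn tool [ 0.5389 -0.4468  0.3343]
shift tool mm [-0.1778 -3.1958 -0.0491]
```

View pics/c4.png

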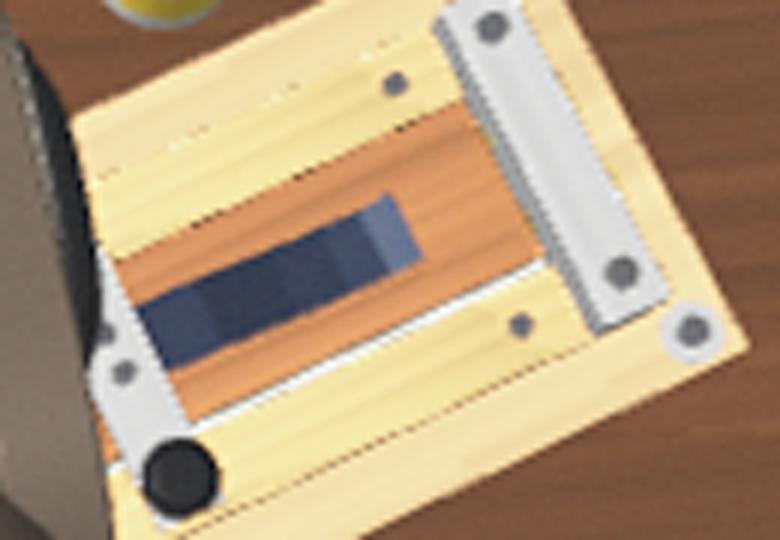

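The nose edge, (465,105)–(545,262), now looks level with the block's foot. I keep pushing, still pressing down, to feel for the stop.

Call:
play_rows --moves '[[[-4, -1.2, 2.8], [0.5, -0.4, 0.3], 0], [[-4, -1.2, 2.8], [0.2, -0.1, 0], 0]]'

```text
time_s: 6.33
position: [0.5292, 0.038, 0.051]
ee_rot: [[-0.325, 0.946, 0.002], [0.946, 0.325, 0.013], [0.011, 0.006, -1.0]]
force: [-8.5, 14.2, 20.4]
opening: -0.0001
```

Call:
play_rows --moves '[[[-4, -1.2, 2.8], [0.2, -0.1, 0], 0], [[-4, -1.2, 2.8], [0.2, -0.1, 0], 0]]'

```text
time_s: 6.5
position: [0.5296, 0.0373, 0.051]
ee_rot: [[-0.33, 0.944, -0.001], [0.944, 0.33, 0.026], [0.025, 0.008, -1.0]]
force: [-10.3, 15.5, 21.3]
opening: 0.0001
```

```bash
python3 -c "
from h import *
rep((.055,.051))"
```

```text
t 6.5 jig xyz mm [ 3.5832 51.426  50.9941] F jig [-4.7248 18.0084 21.2632] open 7.584942835673847e-05 q [  3.2526  12.1895 -21.9452  55.8185   1.5003  73.9644]
turn tool [ 0.4528 -1.4311  0.5295]
shift tool mm [ 3.6088 -3.5501  0.0556]
```

The force along the trough rose to 18 N and motion stopped, so the slat is against the block. I lift straight up.

Call:
play_rows --moves '[[[-1, 0, -3], [0, 0, 0], 0], [[0, 0, -8], [0, 0, 0], 0], [[0, 0, -20], [0, 0, 0], 0], [[10, 0, -35], [0, 0, 0], 0], [[10, 0, -35], [0, 0, 0], 0]]'

```text
time_s: 6.92
position: [0.5196, 0.0525, 0.151]
ee_rot: [[-0.33, 0.944, -0.011], [0.943, 0.33, 0.025], [0.028, -0.002, -1.0]]
force: [0.6, 0.2, -0.1]
opening: -0.0001
```

Call:
play_rows --moves '[[[30, 0, -25], [0, 0, 0], 0], [[38, 0, -10], [0, 0, 0], 0], [[38, 0, -10], [0, 0, 0], 0], [[38, 0, 0], [0, 0, 0], 0], [[38, 0, 0], [0, 0, 0], 0]]'

```text
time_s: 7.33
position: [0.4643, 0.2242, 0.2142]
ee_rot: [[-0.319, 0.948, 0.007], [0.948, 0.318, 0.026], [0.022, 0.014, -1.0]]
force: [-0.1, -0.6, -0.3]
opening: 0.0001
```

Call:
play_rows --moves '[[[38, 0, 0], [0, 0, 0], 0], [[38, 0, 0], [0, 0, 0], 0], [[38, 0, 0], [0, 0, 0], 0], [[0, 0, 0], [0, 0, 0], 0], [[0, 0, 0], [0, 0, 0], 0]]'

```text
time_s: 7.75
position: [0.4241, 0.3434, 0.2205]
ee_rot: [[-0.326, 0.945, 0.013], [0.945, 0.326, 0.028], [0.023, 0.021, -1.0]]
force: [0.9, -0.2, 0.6]
opening: 0.0001
```

```bash
python3 -c "
from h import *
rep((.055,.051))
from workcell import optics
import cv2
f=optics.get_image('top')['img'][:,:,::-1]
cv2.imwrite('pics/top5.png',f)
a=cv2.resize(f[180:270,305:435],None,fx=6,fy=6,interpolation=cv2.INTER_CUBIC)
cv2.imwrite('pics/c5.png',a)
cv2.imwrite('pics/scene5.png',cv2.resize(optics.get_image('scene')['img'][130:400,110:460,::-1],None,fx=2.2,fy=2.2,interpolation=cv2.INTER_CUBIC))"
```

```text
t 7.75 jig xyz mm [  2.1926 375.1031 220.5403] F jig [ 0.7992 -0.4371  0.6477] open 7.309059408368004e-05 q [ 38.5845   8.2536  -4.8045  75.3561   0.8048 109.5806]
turn tool [ 1.2216 -1.2923  0.2557]
shift tool mm [-323.8135   -7.166   162.1783]
```

View pics/c5.png

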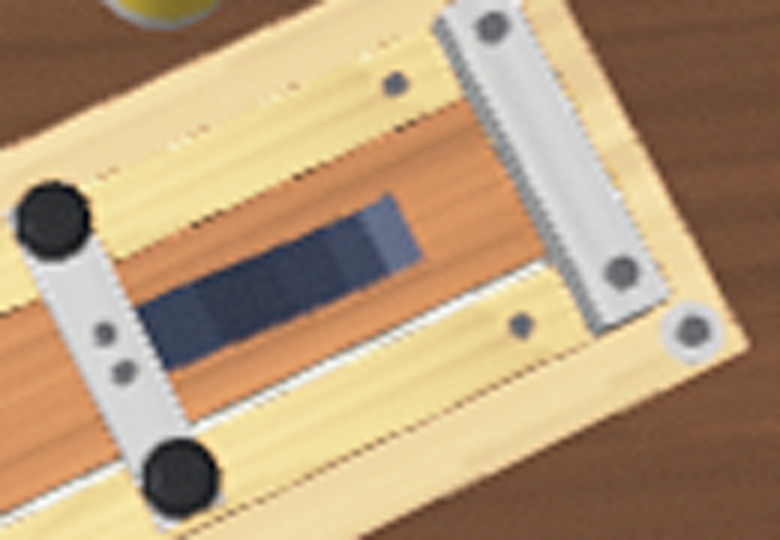

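View pics/scene5.png

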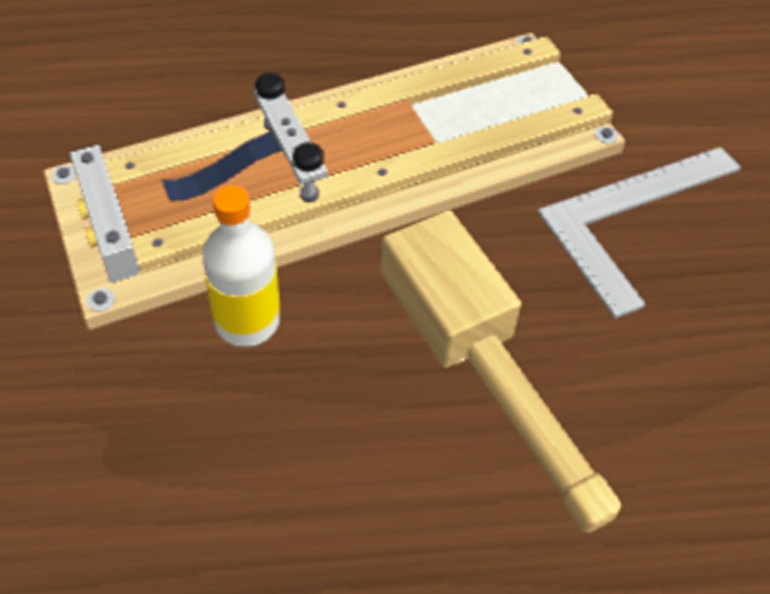

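Nose and block look closed with no white gap at (465–545, 105–262). The slat is flat under the leaf, and the other objects stand where they were. One last check, the tail position, before I hand in.

```bash
python3 -c "
import cv2
f=cv2.imread('pics/top5.png')[205:315,215:335]
cv2.imwrite('pics/c6.png',cv2.resize(f,None,fx=5,fy=5,interpolation=cv2.INTER_CUBIC))"
```

```text
(no output)
```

View pics/c6.png

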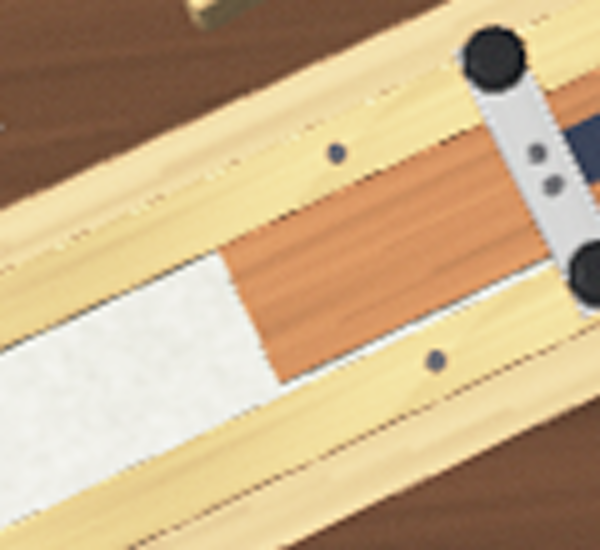

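The tail edge runs from (220,250) to (281,384) in this crop, square to the trough.

```bash
python3 -c "
from h import *
for u,v in((220,250),(281,384)):
    p=cast((u+.5)/5-.5+215,(v+.5)/5-.5+205,.032)-C; print(1e3*(p@X),1e3*(p@Y))
from workcell import workorder
print(workorder.job_done())"
```

```text
30.617271946099603 79.15407129956633
-27.76444926928529 79.5696702725862
the job is handed in; nothing more can be done
None
```

The slat is loaded: its front end sits against the bush block, flat under the leaf spring. I handed the job in at about 8 s on the robot's clock, well inside the 43 s limit.

- **Pressing and sliding:** With the fingers closed, I pressed about 25 mm in from the tail and slid the slat roughly 153 mm along the trough. Readings after each move showed 15 to 21 N of downward force throughout.
- **Reaching the stop:** The force along the trough rose from about 7 N to 18 N and the slat stopped moving. I then lifted straight up and moved the arm clear.
- **Final position:** The last picture put the tail at jig y = +79.2 to +79.6 mm; +80 mm means the front end is touching the block. The difference is within the camera's 2 mm calibration error, and I could see no gap at the block.
- **Other objects:** The mallet, square and glue bottle look unmoved in the pictures; I did not measure them.
- **Slight disagreement:** The fingers travelled about 157 mm against the slat's 153 mm, so they probably slipped a few millimetres once the slat was against the block. The slat also rests against one side of its 2 mm play.

No check failed.

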